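Pack out a stepped fence and hold the plate flush against it

TASK

Lay the square-section wooden packing block in the jig, in the gap between the aluminium plate and the set-back stop, where there is room for it, lengthwise along the stop; do not put it in the narrow gap in front of the other stop. Let the block go, then push the plate firmly towards the fence until it sits flush and square against the long stop and the block, with no gaps left, and finish while still pressing the plate there. Leave the two other wooden blocks alone.

Things in the scene. Friction and masses are not known exactly. Their poses are not given: they have to be found in the camera images.
- jig: Fixed steel fitting jig on the bench: base plate 155 (x) x 240 (y) x 8 mm with a fence bar 20 mm deep along its far edge, bar top 24 mm above the bench. Origin: on the centre line of the base plate, at its underside on the bench; the base plate reaches from x = -65 to +90 mm. x points to the fence, whose near face is at x = +70 mm; y runs along the fence; z up.
- stop_short: Fixed set-back stop: steel pad on the near face of the fence, 14 mm deep (x) x 80 mm wide (y) x 16 mm high, on the base plate at one end of the fence (either end). Origin: middle of its back face, at its underside (8 mm above the bench); its near face is at x = -14 mm. Axes parallel to the jig's. Centre 55 mm left or right of the jig's centre line.
- stop_long: Fixed long stop: same as the set-back stop but 50 mm deep, its near face at x = -50 mm, so it stands out 36 mm farther; at the other end of the fence. Origin: middle of its back face, at its underside.
- plate: Loose aluminium plate 50 (x) x 190 (y) x 16 mm, about 0.41 kg, lying on the jig's base plate in front of both stops, slightly askew, its far edge roughly 10 to 18 mm short of the long stop. Origin: centre of its underside. x points to the fence. It slides freely; push its near face about midway between the two stops, without bearing down on it, so that both share the push.
- packing_block: Dark wooden packing block of nearly square section, 36 (x) x 90 (y) x 34 mm high, about 0.14 kg; starts lying flat on the bench. In the jig its 36 mm width fills the step between the two stops, its 90 mm length runs along the fence, and its top stands 18 mm above the plate and the stops. Origin: centre of its underside.
- wide_block: Dark wooden block 62 (x) x 125 (y) x 36 mm, too wide for the job, on the bench; leave alone. Origin: centre of its underside.
- thin_block: Dark wooden block 45 (x) x 100 (y) x 20 mm, too thin for the job, on the bench; leave alone. Origin: centre of its underside.

How it is judged:
On the way:
1. the packing block lies on the base plate in the gap in front of the set-back stop and is let go (x of packing_block in the frame of stop_short between -0.055 and -0.029 m and y of packing_block in the frame of stop_short between -0.03 and 0.03 m and z of packing_block in the frame of jig below 0.0105 m and angle between the x axis of packing_block and the x axis of jig, either way round below 0.25 rad and contact force between the fingers and packing_block below 0.3 N), for 0.2 s.
At the end, for the whole second after the job is handed in: Block flat, let go, centred to 30 mm before the set-back stop, touching it to 1.5 mm, square to 0.03 rad; plate flat, centred to 30 mm, home to 1.5 mm, square to 0.015 rad; the fingers push the plate with over 3 N and it bears on the long stop or the block with over 1 N; all still (x of packing_block in the frame of stop_short between -0.0335 and -0.03 m and y of packing_block in the frame of stop_short between -0.03 and 0.03 m and z of packing_block in the frame of jig below 0.0105 m and angle between the x axis of packing_block and the x axis of jig, either way round below 0.03 rad and x of plate in the frame of jig between -0.0065 and -0.003 m and y of plate in the frame of jig between -0.03 and 0.03 m and z of plate in the frame of jig below 0.01 m and angle between the x axis of plate and the x axis of jig, either way round below 0.015 rad and angle between the z axis of plate and the z axis of jig, either way round below 0.03 rad and (contact force between plate and stop_long above 1 N or contact force between plate and packing_block above 1 N) and contact force between the fingers and plate above 3 N and contact force between the fingers and packing_block below 0.3 N and linear speed of each of plate, packing_block below 0.01 m/s); the arm keeps its last pose, push and grip.
It fails at once if the packing block is put down or wedged in front of the long stop (z of packing_block in the frame of jig below 0.02 m and x of packing_block in the frame of stop_long between -0.11 and 0 m and y of packing_block in the frame of stop_long between -0.06 and 0.06 m).
It fails at once if another wooden block is moved more than 20 mm (distance of any of wide_block, thin_block from where it was at the start of the episode above 0.02 m).
It also fails if it takes over 56 s, if anything falls off the work surface, if the arm or the gripper's body presses on something with over 40 N, if the wrist force passes 120 N, or if a joint passes its speed limit or range.

ROBOT

A 7-joint arm with a two-finger parallel gripper is mounted at the origin on a cart in front of the work surface, level with it; the furniture and walls round the work are solid. World frame = base frame: x ahead of the robot, y to its left, z up, the work surface at z = 0. Lengths are in m, angles in rad, forces in N, time in s.
With the tool pointing down it reaches from about 0.4 to 0.875 m from the base axis. Payload 19.3 kg.
Tool frame: the origin (TCP) lies midway between the tips of the shut fingers; the grasp point (between the pads) lies manip.grasp_offset behind it (manip.grasp_offset is the distance from the TCP to the grasp point, in m); z points along the fingers, y is the line along which they close (so a half turn about z gives the same grasp; the last joint's range is limited). The gripper opens to 85 mm and grips with 20 to 120 N. Pads are 22 mm wide; open, the fingers measure 114 mm over their backs; the gripper's body (76 mm by 85 mm) begins 54 mm behind the grasp point. The pads swing forward as they close: fully open they stand 13 mm farther back than shut.
Start: joints at [1.154, 0.521, -0.036, 1.599, 0.021, 1.021, -0.113], TCP at [0.212, -0.588, 0.231] pointing down, gripper open.
Joint ranges: [-2.91, 2.91], [-0.3, 2.13], [-1.5, 1.42], [0.17, 2.43], [-1.26, 4.41], [0.16, 1.93], [-2.52, 2.52]. Speed limits (rad/s): [1.89, 1.89, 2.39, 2.39, 3.01, 3.01, 3.01].

INTERFACE

Orientations are given as a unit quaternion [x, y, z, w].
In Python, from cell import manip gives the robot as it stands.
- The arm moves only by the tool step_hand, called after "Emit:" as name([rows], argument=value, ...), one row to a line, values as JSON. Schema: {"type":"object","properties":{"rows":{"type":"array","items":{"type":"object","properties":{"rot":{"type":"array","items":{"type":"number"},"minItems":3,"maxItems":3},"xyz":{"type":"array","items":{"type":"number"},"minItems":3,"maxItems":3},"jaw":{"type":"number"}},"additionalProperties":false,"required":["jaw"]},"minItems":1,"maxItems":8},"grip_n":{"type":"number"},"only":{"type":"string"},"quiet":{"type":"boolean"},"lines":{"type":"string"}},"required":["rows"],"additionalProperties":false}. rows is a list of rows, 1 to 8 of them, each an object with the fields rot (a list: a rotation vector rx, ry, rz in rad), xyz (a list: dx, dy, dz in m), jaw (the opening from 0.0 (shut) to 1.0 (fully open)); a field left out counts as zero (the opening has to be given); each row shifts and turns the commanded pose from where the row before left it, along the tool's axes as they then stand; what a row does not reach is not made up. A row lasts 1/10 s, in which the tool goes at most 0.05 m and 0.15 rad, less where a joint would pass 70% of its speed; a pose out of reach is approached as far as the arm can. The fingers move at their own pace and stop on an object; grip_n is the grip in N (left out, the last holds). Time passes only in rows, so rows that do not move let the fingers close. The tool returns the time, the measured TCP pose, the force, the opening and the grip force at its end. only (a regular expression) keeps the lines of the reply that match it, lines (a string "A,B") keeps lines A to B, and quiet returns only ok. Input that does not fit is refused with a message, and nothing moves.
- manip.state(): the state, without advancing time (a new reading comes with each control period).
- manip.snapshot(name): name is "scene" or "top"; returns a dict with "frame" (420x560x3 uint8, red, green, blue), "fov_y" (degrees; the focal length in pixels is half the picture's height over the tangent of half this angle, whatever the lens; pixels are square), "cx", "cy" (the principal point, pixels), "world_from_camera" (4x4, takes a point from camera to world coordinates). Camera axes: x right, y up, looking along -z (the intrinsics and any distortion apply to the point x, -y, -z); pixel columns grow to the right and rows downward; lengths in m; the calibration is good to about 2 mm. A picture is of the moment at which its call begins. There is no depth.
- manip.close_job(): hands the job in; it is judged then, once.
The state is a dict: "t": time; "joint_positions": joint angles; "dq": joint speeds; "tau": joint torques, N m; "tcp_pos": TCP position; "ee_rot": TCP orientation; "contact_force": force on the tool from outside, world axes, zero at the start; "ft_torque": the same for the moment, N m; "width": opening from 0.0 (shut) to 1.0 (fully open); "finger_force": force on a finger pad.
Only numpy, scipy, OpenCV 4.12 (cv2) and the standard library are available. Lean on these libraries where they do the work, as an engineer would, in place of code of your own. Each camera call takes 0.05 s, during which the arm holds its last target. There are 200 camera calls.

## Working session

There is one attempt and no reset: what is moved stays moved. The work goes in short steps, Python scripts to look and compute and a tool call to move; the robot and the scene stay as the last step left them, time stands still between calls to the robot, and variables do not carry over. Pictures are saved under pics/ and viewed, at most 10 in all, crops included, and the job is handed in when it is done.

```bash
ls; mkdir -p pics
```

Run:
```python
from cell import manip
import cv2,numpy as np
print(manip.grasp_offset, manip.state())
for n in("scene","top"):
    s=manip.snapshot(n); cv2.imwrite(f"pics/{n}0.png",s["frame"][:,:,::-1]); print({k:v for k,v in s.items() if k!="frame"})
```

```text
cell.py
pics
0.0187 {'t': 0.0, 'joint_positions': array([ 1.15383897,  0.52198275, -0.03633681,  1.59997945,  0.02119578,
        1.02109222, -0.11278133]), 'dq': array([-0.00062059, -0.00151624,  0.00036088, -0.00108516,  0.00115239,
       -0.00022247, -0.00039587]), 'tau': array([-1.43441866e-06, -9.27120066e+01,  1.98001854e+00, -3.69936347e+01,
        1.78049400e-02,  8.12349172e-03, -3.97725569e-05]), 'tcp_pos': array([ 0.21227031, -0.58750844,  0.23075533]), 'ee_rot': array([ 9.85006168e-01,  1.72518285e-01, -1.26090719e-04, -5.23519091e-04]), 'contact_force': array([-0.25781302, -0.29096782, -0.19559793]), 'ft_torque': array([ 0.01859928, -0.01404989, -0.00595513]), 'finger_force': 0.0, 'width': 0.9986505429967193}
{'fov_y': 43.437296383284924, 'cx': 276.3700854668982, 'cy': 202.23606476819552, 'world_from_camera': array([[-0.69311516,  0.39767411, -0.60120436, -0.22417846],
       [-0.72041715, -0.35405127,  0.59636132,  0.5900365 ],
       [ 0.02430029,  0.846465  ,  0.53188955,  0.77543444],
       [ 0.        ,  0.        ,  0.        ,  1.        ]])}
{'fov_y': 50.01507395105445, 'cx': 275.8320111666647, 'cy': 208.79200056314275, 'world_from_camera': array([[ 0.01501672,  0.98689887, -0.1606397 ,  0.33514462],
       [-0.99987383,  0.01565358,  0.00269967, -0.21740154],
       [ 0.00517889,  0.16057889,  0.98700942,  1.4331812 ],
       [ 0.        ,  0.        ,  0.        ,  1.        ]])}
```

View pics/scene0.png

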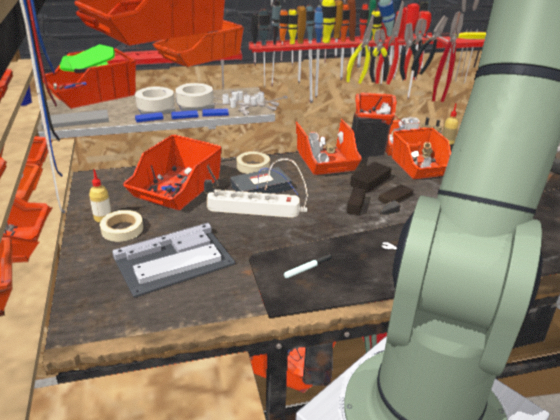

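View pics/top0.png

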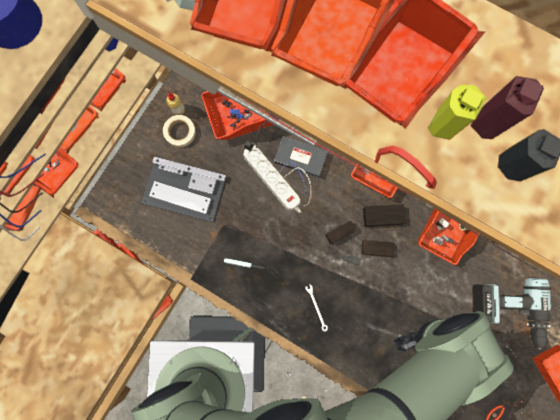

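The scene view shows the jig at about (175,255) and the dark blocks around (370,190). The top view shows the jig at (185,187) and blocks at (385,215), (342,233) and (379,248). I'll crop in on these.

Run:
```python
import cv2,numpy as np
t=cv2.imread("pics/top0.png")
a=cv2.resize(t[145:225,135:235],None,fx=6,fy=6,interpolation=cv2.INTER_CUBIC)
b=cv2.resize(t[195:270,320:420],None,fx=6,fy=6,interpolation=cv2.INTER_CUBIC)
b=cv2.convertScaleAbs(b,alpha=2)
cv2.imwrite("pics/a.png",a);cv2.imwrite("pics/b.png",b)
```

```text
(no output)
```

View pics/a.png

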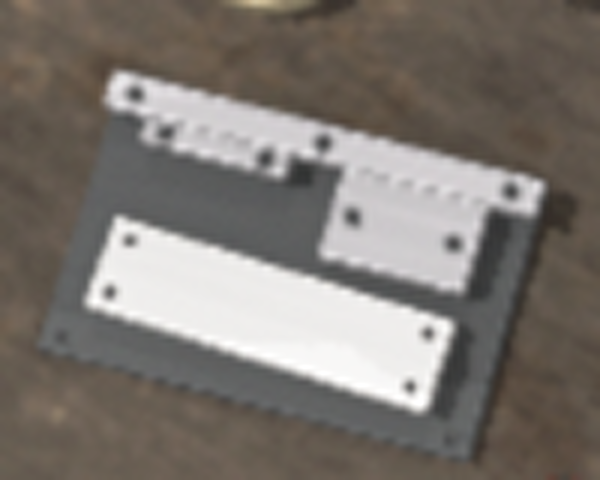

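View pics/b.png

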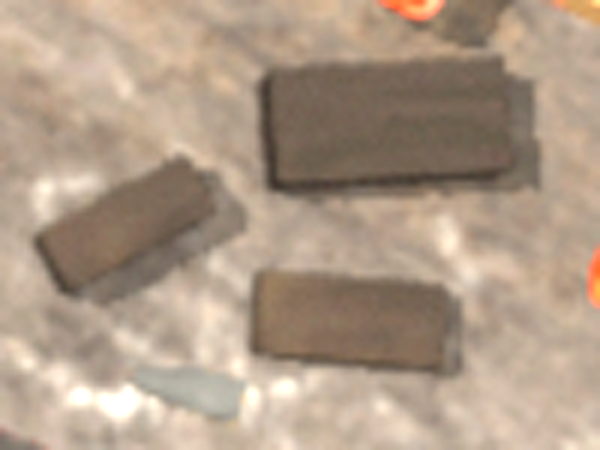

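In crop a the set-back stop is at left (215,150) and the long stop is at right (405,230). The plate corners are (115,214), (457,320), (428,413) and (85,303). In crop b the packing block is the narrow left one, with top corners about (40,238), (180,157), (212,200) and (72,290). The wide block is at top right and the thin one at bottom right.

Create h.py:
```python
import cv2,numpy as np,json
from scipy.spatial.transform import Rotation as R
from cell import manip
def ray(s,px,z):
    f=210/np.tan(np.radians(s["fov_y"]/2)); T=s["world_from_camera"]
    px=np.atleast_2d(px).astype(float); d=np.c_[(px[:,0]-s["cx"])/f,-(px[:,1]-s["cy"])/f,-np.ones(len(px))]@T[:3,:3].T
    return T[:3,3]+d*((z-T[2,3])/d[:,2])[:,None]
def crop(p,x0,y0): return (np.array(p,float)+.5)/6-.5+[x0,y0]
```

Run:
```python
from h import *
np.set_printoptions(precision=4,suppress=True)
s=manip.snapshot("top")
def rep(n,p,o,z):
    w=ray(s,crop(p,*o),z)[:,:2]; print(n,w.tolist() and w.round(4).tolist(),"c",w.mean(0),"sides",np.linalg.norm(np.roll(w,-1,0)-w,axis=1), "ang",np.degrees(np.arctan2(*(w[1]-w[0])[::-1])),np.degrees(np.arctan2(*(w[2]-w[3])[::-1])))
A=(135,145);B=(320,195)
rep("fence",[(118,70),(547,180),(535,216),(105,106)],A,.024)
rep("plate",[(115,214),(457,320),(428,413),(85,303)],A,.024)
rep("short",[(142,140),(283,178)],A,.024)
rep("long",[(318,258),(465,293)],A,.024)
rep("base",[(38,347),(473,460)],A,.008)
rep("pack",[(38,238),(180,157),(212,202),(70,290)],B,.034)
rep("thin",[(258,272),(448,285),(440,372),(252,352)],B,.020)
# masks
g=cv2.cvtColor(s["frame"],cv2.COLOR_RGB2GRAY); g6=cv2.resize(g[145:225,135:235],None,fx=6,fy=6,interpolation=cv2.INTER_CUBIC)
m=(g6>150).astype(np.uint8)
for c in cv2.findContours(m,0,2)[0]:
    if cv2.contourArea(c)>5000:
        r=cv2.minAreaRect(c); print(r); rep("rect",cv2.boxPoints(r),A,.024)
g6=cv2.resize(g[195:270,320:420],None,fx=6,fy=6,interpolation=cv2.INTER_CUBIC)
m=(g6<58).astype(np.uint8)
for c in cv2.findContours(m,0,2)[0]:
    if cv2.contourArea(c)>3000: print(cv2.minAreaRect(c))
print([int(g6[y,x]) for x,y in [(110,230),(90,290),(230,215),(100,150)]])
```

```text
fence [[0.7301, 0.1738], [0.6732, -0.0589], [0.6534, -0.0531], [0.71, 0.1796]] c [0.6917 0.0603] sides [0.2395 0.0206 0.2395 0.0209] ang -103.75148702790815 -103.68996557656953
plate [[0.6508, 0.1707], [0.5963, -0.0137], [0.5462, -0.0003], [0.6023, 0.1838]] c [0.5989 0.0851] sides [0.1923 0.0518 0.1925 0.0503] ang -106.47937928622669 -106.94868888095596Traceback (most recent call last):
  File "<stdin>", line 9, in <module>
  File "<stdin>", line 5, in rep
IndexError: index 2 is out of bounds for axis 0 with size 2
```

Run:
```python
from h import *
np.set_printoptions(precision=4,suppress=True)
s=manip.snapshot("top")
def rep(n,p,o,z):
    w=ray(s,crop(p,*o),z)[:,:2]; print(n,w.round(4).tolist(),"c",w.mean(0),"sides",np.linalg.norm(np.roll(w,-1,0)-w,axis=1), "ang",np.degrees(np.arctan2(*(w[1]-w[0])[::-1])),np.degrees(np.arctan2(*(w[-2]-w[-1])[::-1])))
A=(135,145);B=(320,195)
rep("short",[(142,140),(283,178)],A,.024)
rep("long",[(318,258),(465,293)],A,.024)
rep("base",[(38,347),(473,460)],A,.008)
rep("pack",[(38,238),(180,157),(212,202),(70,290)],B,.034)
rep("wide",[(270,72),(500,58),(512,172),(275,182)],B,.036)
rep("thin",[(258,272),(448,285),(440,372),(252,352)],B,.020)
g=cv2.cvtColor(s["frame"],cv2.COLOR_RGB2GRAY); g6=cv2.resize(g[145:225,135:235],None,fx=6,fy=6,interpolation=cv2.INTER_CUBIC)
for c in cv2.findContours((g6>150).astype(np.uint8),0,2)[0]:
    if cv2.contourArea(c)>5000: rep("rect",cv2.boxPoints(cv2.minAreaRect(c)),A,.024)
# second view, block colours for corner finding in scene camera
s2=manip.snapshot("scene")
i=s2["frame"][:,:,::-1]
cv2.imwrite("pics/c.png",np.vstack([cv2.convertScaleAbs(cv2.resize(i[150:220,330:430],(600,420),interpolation=cv2.INTER_CUBIC)[:300],alpha=2),cv2.resize(i[225:300,105:240],(600,333),interpolation=cv2.INTER_CUBIC)[:300]]))
```

```text
short [[0.6916, 0.1587], [0.672, 0.0822]] c [0.6818 0.1204] sides [0.0789 0.0789] ang -104.40929808669036 75.59070191330966
long [[0.6286, 0.0615], [0.6109, -0.0174]] c [0.6198 0.022 ] sides [0.0808 0.0808] ang -102.6566792702788 77.34332072972121
base [[0.581, 0.212], [0.5237, -0.0228]] c [0.5523 0.0946] sides [0.2417 0.2417] ang -103.71246656337092 76.28753343662908
pack [[0.4848, -0.3788], [0.5285, -0.4532], [0.5051, -0.4696], [0.458, -0.3953]] c [ 0.4941 -0.4242] sides [0.0863 0.0286 0.088  0.0315] ang -59.583550594436424 -57.64162182121938
wide [[0.574, -0.5007], [0.5834, -0.6218], [0.5231, -0.6263], [0.5159, -0.5023]] c [ 0.5491 -0.5628] sides [0.1215 0.0605 0.1242 0.0582] ang -85.56877158731095 -86.67437517940516
thin [[0.4702, -0.4958], [0.4649, -0.5955], [0.4194, -0.59], [0.4283, -0.492]] c [ 0.4457 -0.5433] sides [0.0998 0.0459 0.0984 0.0421] ang -93.03804630270604 -95.18979320198056
rect [[0.5996, 0.1856], [0.6518, 0.1728], [0.5961, -0.0134], [0.5445, 0.0005]] c [0.598  0.0864] sides [0.0538 0.1943 0.0534 0.1932] ang -13.800735101161264 -15.01075932651964
rect [[0.6609, 0.1906], [0.7316, 0.1769], [0.6728, -0.0575], [0.6031, -0.0421]] c [0.6671 0.067 ] sides [0.072  0.2417 0.0715 0.2397] ang -10.98653098703175 -12.493206545407563
```

View pics/c.png

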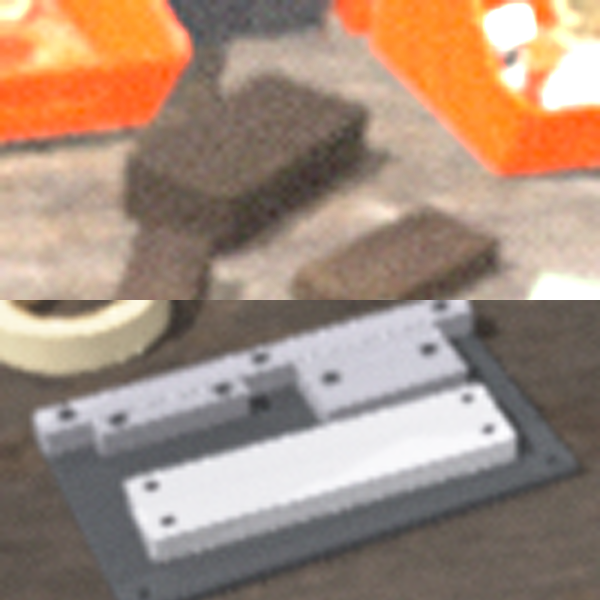

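The second view confirms the layout: the packing block is at lower left, hidden in part by the wide block. The set-back stop is at the jig's +y end. Next I add a helper to get moves in tool axes, then head for the block.

Add to h.py:
```python
def go(p,yaw):  # world target TCP, heading (deg) of tool y -> tool-frame delta now
    s=manip.state(); r=R.from_quat(s["ee_rot"]); m=r.as_matrix(); y=np.degrees(np.arctan2(m[1,1],m[0,1]))
    w=(np.asarray(p)-s["tcp_pos"]); print("t",round(s["t"],2),"tcp",s["tcp_pos"].round(4),"yaw",y.round(2),"tilt",m[2].round(4),
      "\n tool d",(m.T@w).round(4),"rz",-np.radians((yaw-y+180)%360-180).round(4),"F",np.round(s["contact_force"],1),"w",round(s["width"],3),"ff",round(s["finger_force"],1))
```

```text
(no output)
```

Emit:
step_hand([
  {"xyz": [0.04,-0.007,0],"jaw": 1},
  {"xyz": [0.04,-0.007,0],"jaw": 1},
  {"xyz": [0.04,-0.007,0],"jaw": 1},
  {"xyz": [0.04,-0.007,0],"jaw": 1},
  {"xyz": [0.04,-0.007,0],"jaw": 1},
  {"xyz": [0.04,-0.007,0],"jaw": 1},
  {"xyz": [0.04,-0.008,0],"jaw": 1},
  {"xyz": [0.04,-0.008,0],"jaw": 1},
], grip_n=40)

```text
t: 1.05
tcp_pos: [0.4949, -0.4235, 0.2313]
ee_rot: [0.985, 0.172, -0.0, -0.0]
contact_force: [0.8, -0.4, 0.6]
width: 1.001
finger_force: 0.0
```

Emit:
step_hand([
  {"rot": [0,0,-0.15],"jaw": 1},
  {"rot": [0,0,-0.15],"jaw": 1},
  {"rot": [0,0,-0.15],"jaw": 1},
  {"rot": [0,0,-0.15],"jaw": 1},
  {"rot": [0,0,-0.15],"jaw": 1},
  {"rot": [0,0,-0.15],"jaw": 1},
  {"rot": [0,0,-0.15],"jaw": 1},
  {"rot": [0,0,-0.15],"jaw": 1},
])

```text
t: 1.85
tcp_pos: [0.4935, -0.4245, 0.2312]
ee_rot: [0.713, 0.701, -0.0, -0.0]
contact_force: [-0.7, -0.7, -0.2]
width: 1.0
finger_force: 0.0
```

Emit:
step_hand([
  {"rot": [0,0,-0.15],"jaw": 1},
  {"rot": [0,0,-0.15],"jaw": 1},
  {"rot": [0,0,-0.15],"jaw": 1},
  {"rot": [0,0,-0.12],"jaw": 1},
  {"jaw": 1},
  {"jaw": 1},
])

```text
t: 2.45
tcp_pos: [0.4935, -0.4246, 0.2311]
ee_rot: [0.492, 0.871, 0.0, -0.0]
contact_force: [0.6, -1.0, -0.3]
width: 0.997
finger_force: 0.0
```

```bash
python3 -c "
from h import *
go([.494,-.424,.016],31.4)"
```

```text
t 2.45 tcp [ 0.4935 -0.4246  0.2311] yaw 31.05 tilt [ 3.e-04  0.e+00 -1.e+00] 
 tool d [2.000e-04 8.000e-04 2.151e-01] rz -0.0061 F [ 0.6 -1.  -0.3] w 0.997 ff 0.0
```

Emit:
step_hand([
  {"xyz": [0,0,0.04],"jaw": 1},
  {"xyz": [0,0,0.04],"jaw": 1},
  {"xyz": [0,0,0.04],"jaw": 1},
  {"xyz": [0,0,0.04],"jaw": 1},
  {"xyz": [0,0,0.03],"jaw": 1},
  {"xyz": [0,0,0.025],"jaw": 1},
  {"jaw": 1},
  {"jaw": 1},
])

```text
t: 3.25
tcp_pos: [0.4939, -0.4245, 0.0169]
ee_rot: [0.491, 0.871, -0.0, -0.0]
contact_force: [0.1, 0.2, 0.9]
width: 0.995
finger_force: 0.0
```

Emit:
step_hand([
  {"jaw": 0},
  {"jaw": 0},
  {"jaw": 0},
  {"jaw": 0},
  {"jaw": 0},
  {"jaw": 0},
  {"jaw": 0},
  {"jaw": 0},
], grip_n=40)

```text
t: 4.05
tcp_pos: [0.494, -0.4249, 0.0173]
ee_rot: [0.49, 0.871, -0.0, 0.001]
contact_force: [-1.9, 1.4, 9.0]
width: 0.409
finger_force: 39.6
```

```bash
python3 -c "
from h import *
go([.494,-.424,.016],31.4)
s=manip.snapshot('top');cv2.imwrite('pics/d.png',cv2.resize(s['frame'][190:275,310:430,::-1],None,fx=5,fy=5,interpolation=3))"
```

```text
t 4.05 tcp [ 0.494  -0.4249  0.0173] yaw 31.26 tilt [-1.1e-03  2.0e-04 -1.0e+00] 
 tool d [0.0007 0.0005 0.0013] rz -0.0025 F [-1.9  1.4  9. ] w 0.409 ff 39.6
```

View pics/d.png

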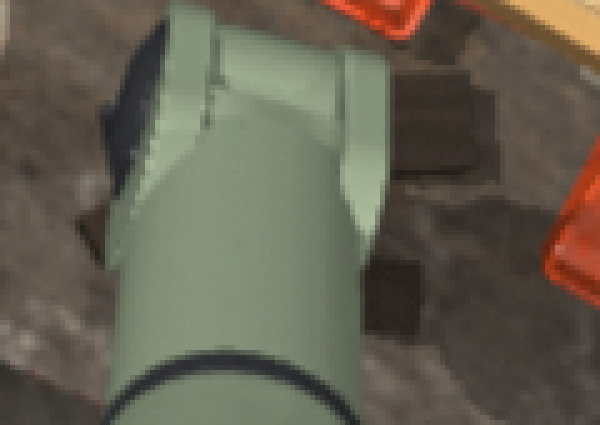

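The arm covers most of this view. The packing block's left corner shows at (92,225), and the wide block (435,125) and thin block (393,297) haven't moved. The reading of 0.41 opening and 40 N fits a 36 mm grip, so I lift, carry and turn.

Emit:
step_hand([
  {"xyz": [0,0,-0.02],"jaw": 0},
  {"xyz": [0,0,-0.04],"jaw": 0},
  {"xyz": [0,0,-0.04],"jaw": 0},
  {"xyz": [0,0,-0.04],"jaw": 0},
  {"xyz": [0,0,-0.04],"jaw": 0},
  {"jaw": 0},
])

```text
t: 4.7
tcp_pos: [0.4955, -0.4257, 0.2021]
ee_rot: [0.491, 0.871, -0.001, 0.004]
contact_force: [0.7, 0.6, -1.4]
width: 0.406
finger_force: 40.9
```

Emit:
step_hand([
  {"rot": [0,0,0.15],"jaw": 0},
  {"rot": [0,0,0.15],"jaw": 0},
  {"rot": [0,0,0.15],"jaw": 0},
  {"rot": [0,0,0.15],"jaw": 0},
  {"rot": [0,0,0.15],"jaw": 0},
  {"rot": [0,0,0.038],"jaw": 0},
  {"jaw": 0},
])

```text
t: 5.4
tcp_pos: [0.4936, -0.4243, 0.196]
ee_rot: [0.787, 0.616, -0.0, -0.0]
contact_force: [-0.1, -0.2, -1.7]
width: 0.412
finger_force: 40.8
```

```bash
python3 -c "
from h import *
go([.6611,.1218,.065],-13.7)"
```

```text
t 5.4 tcp [ 0.4936 -0.4243  0.196 ] yaw -13.89 tilt [-0.e+00 -5.e-04 -1.e+00] 
 tool d [0.5703 0.0316 0.1309] rz -0.0033 F [-0.1 -0.2 -1.7] w 0.412 ff 40.8
```

Emit:
step_hand([
  {"xyz": [0.036,0.002,0],"jaw": 0},
  {"xyz": [0.036,0.002,0],"jaw": 0},
  {"xyz": [0.036,0.002,0],"jaw": 0},
  {"xyz": [0.036,0.002,0],"jaw": 0},
  {"xyz": [0.036,0.002,0],"jaw": 0},
  {"xyz": [0.036,0.002,0],"jaw": 0},
  {"xyz": [0.036,0.002,0],"jaw": 0},
  {"xyz": [0.036,0.002,0],"jaw": 0},
])

```text
t: 6.2
tcp_pos: [0.5783, -0.1474, 0.1962]
ee_rot: [0.787, 0.617, -0.0, -0.0]
contact_force: [0.8, 0.1, -0.4]
width: 0.408
finger_force: 40.8
```

Emit:
step_hand([
  {"xyz": [0.036,0.002,0],"jaw": 0},
  {"xyz": [0.036,0.002,0],"jaw": 0},
  {"xyz": [0.036,0.002,0],"jaw": 0},
  {"xyz": [0.036,0.002,0],"jaw": 0},
  {"xyz": [0.036,0.002,0],"jaw": 0},
  {"xyz": [0.036,0.002,0],"jaw": 0},
  {"xyz": [0.036,0.002,0],"jaw": 0},
  {"xyz": [0.03,0.002,0],"jaw": 0},
])

```text
t: 7.0
tcp_pos: [0.6614, 0.1233, 0.196]
ee_rot: [0.786, 0.618, 0.0, -0.0]
contact_force: [-0.2, 0.2, -0.4]
width: 0.412
finger_force: 40.8
```

Emit:
step_hand([
  {"xyz": [0.01,0,0.02],"jaw": 0},
  {"xyz": [0.01,0,0.03],"jaw": 0},
  {"xyz": [0,0,0.03],"jaw": 0},
  {"xyz": [0,0,0.03],"jaw": 0},
  {"jaw": 0},
  {"jaw": 0},
])

```text
t: 7.6
tcp_pos: [0.6662, 0.1407, 0.0867]
ee_rot: [0.787, 0.617, -0.0, -0.0]
contact_force: [1.2, -0.1, 0.2]
width: 0.414
finger_force: 40.8
```

```bash
python3 -c "
from h import *
go([.6611,.1218,.0252],-13.7)
for n in ('scene','top'):
    s=manip.snapshot(n);f=s['frame'][:,:,::-1]
    f=f[215:305,95:245] if n=='scene' else f[140:230,130:240]
    cv2.imwrite('pics/e_%s.png'%n,cv2.resize(f,None,fx=5,fy=5,interpolation=3))"
```

```text
t 7.6 tcp [0.6662 0.1407 0.0867] yaw -13.82 tilt [ 1.e-04 -5.e-04 -1.e+00] 
 tool d [-0.0195 -0.0004  0.0615] rz -0.0021 F [ 1.2 -0.1  0.2] w 0.414 ff 40.8
```

View pics/e_scene.png

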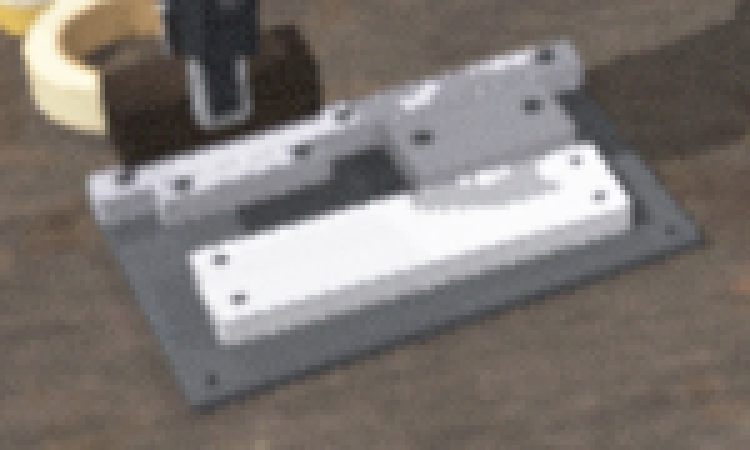

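The scene view shows the block held level at about (213,90), roughly centred on the finger. The gap in front of the set-back stop is clear. I'll move back 19.5 mm along tool x and go down to just above the plate top.

Emit:
step_hand([
  {"rot": [0,0,-0.002],"xyz": [-0.0195,0,0],"jaw": 0},
  {"xyz": [0,0,0.02],"jaw": 0},
  {"xyz": [0,0,0.02],"jaw": 0},
  {"jaw": 0},
  {"jaw": 0},
  {"jaw": 0},
])

```text
t: 8.3
tcp_pos: [0.6623, 0.1217, 0.048]
ee_rot: [0.787, 0.617, 0.001, 0.0]
contact_force: [0.3, -0.0, 0.3]
width: 0.412
finger_force: 40.8
```

```bash
python3 -c "
from h import *
go([.6611,.1218,.0252],-13.7)
s=manip.snapshot('scene');f=s['frame'][:,:,::-1]
cv2.imwrite('pics/f.png',cv2.resize(f[225:295,105:235],None,fx=6,fy=6,interpolation=3))"
```

```text
t 8.3 tcp [0.6623 0.1217 0.048 ] yaw -13.76 tilt [ 9.0e-04  1.8e-03 -1.0e+00] 
 tool d [-0.0002 -0.0012  0.0228] rz -0.001 F [ 0.3 -0.   0.3] w 0.412 ff 40.8
```

View pics/f.png

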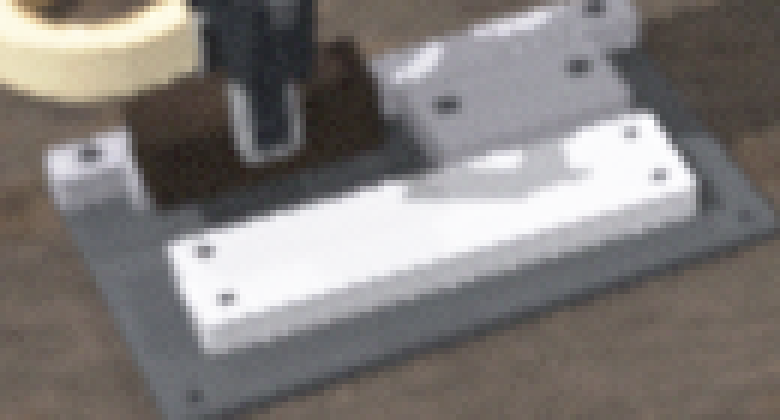

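The block is above the gap, with its lower near edge running from about (150,208) to (387,150). The plate's far top edge runs from about (168,240) to (405,185). I'll ray-cast these to check the clearance.

Run:
```python
from h import *
s=manip.snapshot("scene")
def J(p,z):
    w=ray(s,crop(p,105,225),z)[:,:2]-[.6143,.0797]
    return (w@np.array([[.9716,.2368],[-.2368,.9716]])*1000).round(1).tolist()
print("block",J([(150,208),(387,150)],.031))
print("plate far/near",J([(168,242),(668,116),(205,325),(697,188)],.024))
print("fence L corners near/far",J([(50,172),(45,145)],.024),"long near corners",J([(432,165),(635,105)],.024),"base",J([(760,225)],.008))
```

```text
block [[26.6, 97.1], [18.6, 7.2]]
plate far/near [[12.8, 95.4], [-3.9, -100.2], [-39.4, 98.1], [-51.0, -90.7]]
fence L corners near/far [[75.2, 121.9], [92.9, 119.0]] long near corners [[10.4, -7.3], [8.9, -91.8]] base [[-64.6, -110.4]]
```

Run:
```python
from h import *
fr=np.mean([manip.snapshot("scene")["frame"].astype(float) for _ in range(4)],axis=0)
s=manip.snapshot("scene"); g=cv2.GaussianBlur(fr.mean(2),(0,0),.6)
def J(w): return (w[:,:2]-[.6143,.0797])@np.array([[.9716,.2368],[-.2368,.9716]])*1000
def edge(n,a,b,z,sgn,h=3):
    a,b=crop(a,105,225),crop(b,105,225); P=[]
    for x in np.arange(np.ceil(a[0])+2,b[0]-2):
        y0=a[1]+(b[1]-a[1])*(x-a[0])/(b[0]-a[0]); ys=np.arange(y0-h,y0+h,.1)
        v=cv2.remap(g.astype(np.float32),np.full((1,len(ys)),x,np.float32),ys[None].astype(np.float32),1)[0]
        P.append((x,ys[np.argmax(sgn*np.gradient(np.convolve(v,np.ones(7)/7,'same'))[5:-5])+5]))
    w=J(ray(s,P,z)); c=np.polyfit(w[:,1],w[:,0],1)
    for _ in range(3):
        r=abs(w[:,0]-np.polyval(c,w[:,1])); k=r<=np.median(r)*2.5; c=np.polyfit(w[k,1],w[k,0],1)
    print(n,"slope",c[0].round(4),"x at y=-90,10,55,95",np.polyval(c,[-90,10,55,95]).round(1),"res",np.median(r).round(2),"y",w[[0,-1],1].round())
edge("block low near",(150,208),(387,150),.031,1)
edge("plate far",(168,242),(405,185),.024,1)
edge("plate near top",(205,325),(697,188),.024,-1)
edge("plate near bottom",(205,352),(697,213),.008,-1)
edge("base near",(165,425),(770,228),.008,1)
```

```text
block low near slope 0.0279 x at y=-90,10,55,95 [15.9 18.7 19.9 21.1] res 0.95 y [93. 13.]
plate far slope 0.0597 x at y=-90,10,55,95 [ 2.1  8.  10.7 13.1] res 0.64 y [90.  9.]
plate near top slope 0.0498 x at y=-90,10,55,95 [-49.7 -44.7 -42.5 -40.5] res 0.7 y [ 94. -84.]
plate near bottom slope 0.0504 x at y=-90,10,55,95 [-47.3 -42.2 -39.9 -37.9] res 0.65 y [ 94. -84.]
base near slope 0.0125 x at y=-90,10,55,95 [-75.7 -74.5 -73.9 -73.4] res 0.0 y [ 119. -102.]
```

The fits agree. The block's near edge is at jig x of about 19–21 mm and the plate's far edge is at about 8–13 mm. Moving 2.5 mm back centres the block in the gap; then I lower it.

Emit:
step_hand([
  {"xyz": [0,-0.0025,0],"jaw": 0},
  {"xyz": [0,0,0.008],"jaw": 0},
  {"xyz": [0,0,0.007],"jaw": 0},
  {"jaw": 0},
  {"jaw": 0},
])

```text
t: 9.15
tcp_pos: [0.6588, 0.1223, 0.0308]
ee_rot: [0.787, 0.617, -0.0, -0.0]
contact_force: [0.7, 0.7, -1.4]
width: 0.409
finger_force: 40.8
```

```bash
python3 -c "
from h import *
go([.6598,.1221,.0252],-13.7)"
```

```text
t 9.15 tcp [0.6588 0.1223 0.0308] yaw -13.75 tilt [-3.e-04 -7.e-04 -1.e+00] 
 tool d [0.0001 0.001  0.0056] rz -0.0009 F [ 0.7  0.7 -1.4] w 0.409 ff 40.8
```

Emit:
step_hand([
  {"xyz": [0,0.0005,0.004],"jaw": 0},
  {"xyz": [0,0,0.0015],"jaw": 0},
  {"jaw": 0},
  {"jaw": 0},
])

```text
t: 9.55
tcp_pos: [0.6595, 0.1222, 0.0258]
ee_rot: [0.787, 0.617, 0.0, -0.0]
contact_force: [0.4, -0.3, -0.3]
width: 0.414
finger_force: 40.8
```

```bash
python3 -c "
from h import *
go([.6598,.1221,.0252],-13.7)"
```

```text
t 9.55 tcp [0.6595 0.1222 0.0258] yaw -13.75 tilt [ 1.e-04 -0.e+00 -1.e+00] 
 tool d [-0.      0.0003  0.0006] rz -0.001 F [ 0.4 -0.3 -0.3] w 0.414 ff 40.8
```

Emit:
step_hand([
  {"jaw": 1},
  {"jaw": 1},
  {"jaw": 1},
  {"jaw": 1},
  {"jaw": 1},
  {"jaw": 1},
  {"jaw": 1},
])

```text
t: 10.25
tcp_pos: [0.6595, 0.1222, 0.0258]
ee_rot: [0.787, 0.617, 0.0, -0.0]
contact_force: [-0.5, -0.2, 0.3]
width: 1.002
finger_force: 0.0
```

Emit:
step_hand([
  {"xyz": [0,0,-0.02],"jaw": 1},
  {"xyz": [0,0,-0.04],"jaw": 1},
  {"xyz": [0,0,-0.04],"jaw": 1},
  {"jaw": 0},
  {"jaw": 0},
  {"jaw": 0},
])

```text
t: 10.85
tcp_pos: [0.659, 0.122, 0.1248]
ee_rot: [0.787, 0.617, -0.001, -0.0]
contact_force: [-0.1, -0.5, -0.4]
width: 0.516
finger_force: 0.0
```

```bash
python3 -c "
from h import *
o=np.array([.6143,.0797]);p=o+[-.085*.9716,.085*.2368]
go([*p,.013],-103.7)
s=manip.snapshot('scene');f=s['frame'][:,:,::-1]
cv2.imwrite('pics/g.png',cv2.resize(f[225:295,105:235],None,fx=6,fy=6,interpolation=3))"
```

```text
t 10.85 tcp [0.659  0.122  0.1248] yaw -13.75 tilt [-7.0e-04 -1.2e-03 -1.0e+00] 
 tool d [-0.0517 -0.1182  0.112 ] rz 1.5699 F [-0.1 -0.5 -0.4] w 0.516 ff 0.0
```

View pics/g.png

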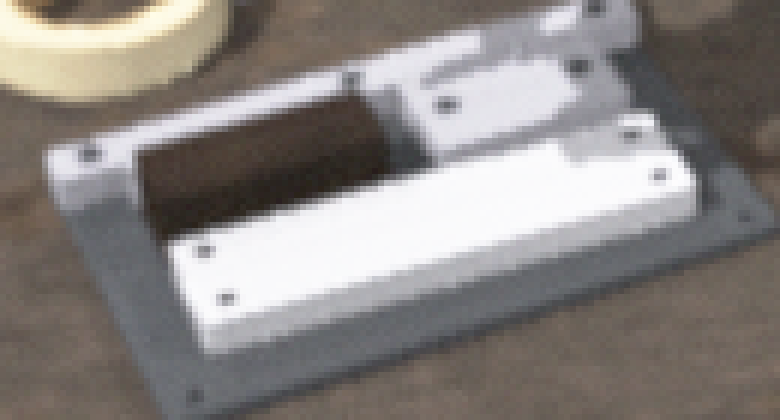

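The block now lies flat in the gap, spanning about (140,190) to (390,140), and it's released. I'll go back to in front of the plate and turn so that tool x lines up with the push.

Emit:
step_hand([
  {"xyz": [-0.013,-0.03,0],"jaw": 0},
  {"xyz": [-0.013,-0.03,0],"jaw": 0},
  {"xyz": [-0.013,-0.03,0],"jaw": 0},
  {"xyz": [-0.0127,-0.0282,0],"jaw": 0},
  {"rot": [0,0,0.15],"jaw": 0},
  {"rot": [0,0,0.15],"jaw": 0},
  {"rot": [0,0,0.15],"jaw": 0},
  {"rot": [0,0,0.15],"jaw": 0},
])

```text
t: 11.7
tcp_pos: [0.5319, 0.0999, 0.1249]
ee_rot: [0.935, 0.354, -0.001, -0.0]
contact_force: [0.7, 0.4, 0.0]
width: 0.005
finger_force: 0.0
```

Emit:
step_hand([
  {"rot": [0,0,0.15],"jaw": 0},
  {"rot": [0,0,0.15],"jaw": 0},
  {"rot": [0,0,0.15],"jaw": 0},
  {"rot": [0,0,0.15],"jaw": 0},
  {"rot": [0,0,0.15],"jaw": 0},
  {"rot": [0,0,0.15],"jaw": 0},
  {"rot": [0,0,0.07],"jaw": 0},
  {"jaw": 0},
])

```text
t: 12.5
tcp_pos: [0.532, 0.1001, 0.125]
ee_rot: [0.993, -0.12, -0.001, 0.0]
contact_force: [-0.3, 0.4, 0.5]
width: -0.001
finger_force: 0.0
```

```bash
python3 -c "
from h import *
o=np.array([.6143,.0797]);p=o+[-.085*.9716,.085*.2368]
go([*p,.013],-103.7); print(manip.state()['joint_positions'])"
```

```text
t 12.5 tcp [0.532  0.1001 0.125 ] yaw -103.75 tilt [-0.0011  0.001  -1.    ] 
 tool d [-0.      0.0002  0.112 ] rz -0.0009 F [-0.3  0.4  0.5] w -0.001 ff 0.0
[-0.33889244  0.53539138  0.05873263  1.91641551 -0.04638604  0.69257192
 -2.06344832]
```

Emit:
step_hand([
  {"xyz": [0,0,0.035],"jaw": 0},
  {"xyz": [0,0,0.035],"jaw": 0},
  {"xyz": [0,0,0.03],"jaw": 0},
  {"xyz": [0,0,0.011],"jaw": 0},
  {"jaw": 0},
  {"xyz": [0.01,0,0],"jaw": 0},
  {"xyz": [0.01,0,0],"jaw": 0},
  {"jaw": 0},
])

```text
t: 13.3
tcp_pos: [0.5543, 0.0949, 0.0161]
ee_rot: [0.993, -0.12, 0.002, -0.0]
contact_force: [0.1, -0.3, -0.8]
width: -0.003
finger_force: 0.0
```

Emit:
step_hand([
  {"xyz": [0.003,0,0],"jaw": 0},
  {"xyz": [0.003,0,0],"jaw": 0},
  {"xyz": [0.003,0,0],"jaw": 0},
  {"xyz": [0.003,0,0],"jaw": 0},
  {"xyz": [0.003,0,0],"jaw": 0},
  {"xyz": [0.003,0,0],"jaw": 0},
  {"jaw": 0},
])

```text
t: 14.0
tcp_pos: [0.5696, 0.0909, 0.0148]
ee_rot: [0.993, -0.119, 0.0, -0.0]
contact_force: [-1.1, 0.1, -0.1]
width: -0.001
finger_force: 0.2
```

```bash
python3 -c "
from h import *
o=np.array([.6143,.0797]);p=o+[-.043*.9716,.043*.2368]
go([*p,.013],-103.7)"
```

```text
t 14.0 tcp [0.5696 0.0909 0.0148] yaw -103.72 tilt [ 1.e-04 -0.e+00 -1.e+00] 
 tool d [0.0031 0.0003 0.0018] rz -0.0003 F [-1.1  0.1 -0.1] w -0.001 ff 0.2
```

Emit:
step_hand([
  {"xyz": [0.002,0,0],"jaw": 0},
  {"xyz": [0.002,0,0],"jaw": 0},
  {"jaw": 0},
])

```text
t: 14.3
tcp_pos: [0.5732, 0.0899, 0.0147]
ee_rot: [0.993, -0.119, -0.0, 0.0]
contact_force: [-3.6, -0.4, 1.6]
width: 0.002
finger_force: 1.3
```

Emit:
step_hand([
  {"xyz": [0.002,0,0],"jaw": 0},
  {"jaw": 0},
])

```text
t: 14.5
tcp_pos: [0.5734, 0.0898, 0.0145]
ee_rot: [0.993, -0.119, -0.002, 0.0]
contact_force: [-13.6, 1.7, 8.0]
width: -0.0
finger_force: 6.6
```

Emit:
step_hand([
  {"xyz": [0.0015,0,0],"jaw": 0},
  {"jaw": 0},
])

```text
t: 14.7
tcp_pos: [0.5735, 0.0899, 0.0143]
ee_rot: [0.993, -0.119, -0.003, 0.0]
contact_force: [-20.5, 3.6, 13.3]
width: 0.003
finger_force: 10.8
```

Emit:
step_hand([
  {"xyz": [0.0015,0,0],"jaw": 0},
  {"jaw": 0},
])

```text
t: 14.9
tcp_pos: [0.5735, 0.0898, 0.0141]
ee_rot: [0.993, -0.119, -0.004, 0.001]
contact_force: [-28.6, 5.5, 19.3]
width: 0.001
finger_force: 14.8
```

The force rises sharply, so the plate has stopped. I'll check whether it's home and square, and relieve the vertical force a little.

Emit:
step_hand([
  {"xyz": [0,0,-0.001],"jaw": 0},
  {"xyz": [0,0,-0.001],"jaw": 0},
  {"jaw": 0},
])

```text
t: 15.2
tcp_pos: [0.5734, 0.0898, 0.0153]
ee_rot: [0.993, -0.119, -0.005, 0.001]
contact_force: [-22.1, 5.7, -2.4]
width: 0.003
finger_force: 11.4
```

```bash
python3 -c "
from h import *
s=manip.snapshot('scene')['frame'][225:295,105:235,::-1];t=manip.snapshot('top')['frame'][150:225,135:235,::-1]
cv2.imwrite('pics/i.png',np.vstack([cv2.resize(s,(650,350),interpolation=3)[:260],cv2.resize(t,(650,488),interpolation=3)[:340]]))"
```

```text
(no output)
```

View pics/i.png

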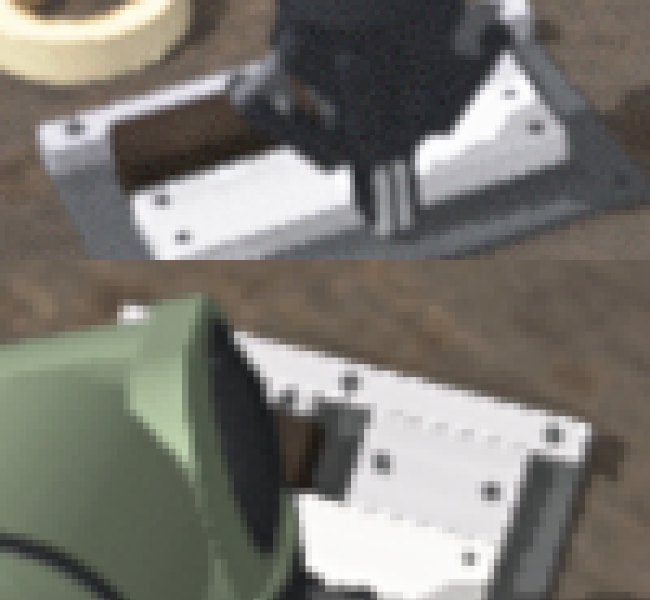

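The plate meets the long stop with only a hairline joint, about (370,505) to (510,540) in the lower panel. The block sits between the set-back stop and the plate with no visible gap. I'll check squareness numerically from the near bottom edge.

Run:
```python
from h import *
def J(w): return (w[:,:2]-[.6143,.0797])@np.array([[.9716,.2368],[-.2368,.9716]])*1000
S=[manip.snapshot("scene") for _ in range(4)];s=S[0]
g=cv2.GaussianBlur(np.mean([q["frame"].astype(float).mean(2) for q in S],0),(0,0),.6).astype(np.float32)
def world2px(w):
    f=210/np.tan(np.radians(s["fov_y"]/2));c=np.linalg.inv(s["world_from_camera"])@[*w,1]
    return np.array([s["cx"]-f*c[0]/c[2],s["cy"]+f*c[1]/c[2]])
o=np.array([.6143,.0797]);ux=np.array([.9716,-.2368]);uy=np.array([.2368,.9716])
for n,x0,z,sg,rng in [("plate bottom near",-30,.008,-1,None),("plate top far (block)",20,.024,1,(40,88))]:
    P=[];Y=list(range(-85,-44,3))+list(range(45,86,3)) if rng is None else range(*rng,3)
    for y in Y:
        a=np.arange(-8,8,.2); px=np.array([world2px([*(o+ux*(x0+d)/1e3+uy*y/1e3),z]) for d in a]).astype(np.float32)
        v=np.convolve(cv2.remap(g,px[None,:,0],px[None,:,1],1)[0],np.ones(7)/7,'same')
        k=np.argmax(-sg*np.gradient(v)[5:-5])+5; P.append((y,x0+a[k]))
    P=np.array(P);c=np.polyfit(*P.T,1);r=abs(P[:,1]-np.polyval(c,P[:,0]));k=r<=2.5*np.median(r)+.3;c=np.polyfit(*P[k].T,1)
    print(n,c.round(4),P[:,1].round(1))
st=manip.state();print(st["t"],st["contact_force"].round(1),st["tcp_pos"].round(4))
```

```text
plate bottom near [ 6.40000e-03 -3.06001e+01] [-30.8 -31.  -31.  -32.2 -30.8 -30.8 -30.8 -31.2 -30.  -31.2 -31.  -31.6
 -31.8 -30.2 -30.2 -29.8 -30.6 -30.8 -30.6 -29.6 -30.  -29.6 -28.8 -31.6
 -30.8 -30.6 -30.4 -29.2]
plate top far (block) [-4.30000e-03  2.04338e+01] [18.2 20.  20.6 20.2 20.  21.8 20.  19.6 20.4 20.6 21.2 20.  19.4 20.4
 20.  19.8]
15.5 [-21.5   6.2  -1.8] [0.5735 0.0898 0.0152]
```

The plate's near edge is at jig x of -30.6 mm, against -30 mm when home, with a slope of 0.006 rad. The push is steady at 22 N with almost no vertical load, so I'm handing in.

```bash
python3 -c "
from cell import manip
print(manip.close_job())"
```

```text
the job is handed in; nothing more can be done
None
```

I laid the packing block in front of the set-back stop and let it go, then pushed the plate home against the long stop and the block; I handed in at about 15.5 s, still pressing with about 22 N, and no verdict was returned.

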